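# Refit the missing spring on the jar-capping press

### The arm

A 6-joint arm with a two-finger parallel gripper is mounted at the origin on the work surface. World frame = base frame: x ahead of the robot, y to its left, z up, the work surface at z = 0. Lengths are in mm, angles in rad, forces in N, time in s.
With the tool pointing down it reaches from about 350 to 775 mm from the base axis. Payload 7.3 kg.
Tool frame: the origin (TCP) lies midway between the tips of the shut fingers; the grasp point (between the pads) lies 19 mm behind it (bot.tcp_to_grasp is the distance from the TCP to the grasp point, in mm); z points along the fingers, y is the line along which they close (so a half turn about z gives the same grasp; the last joint's range is limited). The gripper opens to 92 mm and grips with 3 to 60 N. Pads are 19 mm wide; open, the fingers measure 130 mm over their backs; the gripper's body (75 mm by 190 mm) begins 47 mm behind the grasp point.
Start: joints at [1.159, 0.342, 1.524, -0, 1.275, -0.146], TCP at [137.892, 506.587, 226.741] pointing down, gripper open.
Joint ranges: [-2.53, 2.53], [-0.77, 2.02], [0.04, 2.7], [-1, 4.14], [0.28, 2.66], [-3.11, 3.11]. Speed limits (rad/s): [2.57, 2.57, 3.14, 3.14, 3.14, 3.14].

### API

Orientations are given as [roll, pitch, yaw] about the fixed x, y, z axes, in that order (R = Rz(yaw) Ry(pitch) Rx(roll)).
In Python, from plant import bot, viewer gives the robot as it stands. The module is installed in compiled form; this text tells all that it offers.
- The arm moves only by the shell command python3 -m handwheel 'ROWS'. ROWS is text: rows parted by semicolons, each of 7 numbers parted by spaces: the shift along the tool's x, y, z scaled (see below), then the turn, a rotation vector about the tool's x, y, z scaled (see below), then the opening, from -1 (shut) to 1 (fully open), so that 0 is half open. In form: tx ty tz rx ry rz gripper; .... A call has 1 to 8 rows; each row is the pose to reach, as a shift and turn from the pose commanded when the call began, along the tool's axes at that moment, turning the shorter way round; what a row does not reach only later rows make up. The controller multiplies each number of a shift by 10 cm and each number of a turn by pi rad. A row lasts 1/12 s, in which the tool goes at most 41.7 mm and 7.16 degrees, less where a joint would pass 70% of its speed; a pose out of reach is approached as far as the arm can. A call with a number of a shift or a turn outside -1 to 1 is refused whole. A call with a gripper value outside its range is refused whole. The fingers move at their own pace and stop on an object; the grip force is fixed at half the most. Time passes only in rows, so rows that repeat a pose let the fingers close. It gives the time, the measured TCP pose, the force, the opening and the grip force at its end, in the units of the state.
- bot.get_obs(): the state, without advancing time (a new reading comes with each control period).
- viewer.capture(name): name is "side" or "top" or "wrist"; returns a dict with "frame" (420x560x3 uint8, red, green, blue), "fov_y" (degrees; the focal length in pixels is half the picture's height over the tangent of half this angle, whatever the lens; pixels are square), "cx", "cy" (the principal point, pixels), "T" (4x4, takes a point from camera to world coordinates). Camera axes: x right, y down, z forward; pixel columns grow to the right and rows downward; lengths in mm; the calibration is good to about 2 mm. A picture is of the moment at which its call begins. There is no depth.
- bot.close_job(): hands the job in; it is judged then, once.
Trained networks look in a picture, given as the dict that the camera call returned (one of the last four; its "shot" number tells which), for a name from the list of things; names that differ only in an ending like _2 or _b are one class to them, and where a whole thing is asked for, a point or a joint stands for the part that bears it (a point fixed in the world has none). Each returns a list of dicts, best first, with "score" (0 to 1); they miss things now and then, are a little off and sometimes report something else, mostly with a low value. They report only what shows in the picture. A call takes as long as a camera call.
- viewer.recognise(target, picture): "centre" ([column, row] in pixels, amid what is visible of it).
- viewer.cut_out(target, picture): "pixels" (420x560 bool, what is visible of it) and "centre" ([column, row] in pixels, amid what is visible of it).
The state is a dict: "time": time; "joint_positions": joint angles; "dq": joint speeds; "tau": joint torques, N m; "tool_pos": TCP position; "tcp_rot": TCP orientation; "contact_force": force on the tool from outside, world axes, zero at the start; "moment": the same for the moment, N m; "grip_width": finger opening in mm; "finger_force": force on a finger pad.
Only numpy, scipy, OpenCV 4.12 (cv2) and the standard library are available. Lean on these libraries where they do the work, as an engineer would, in place of code of your own. Each camera call takes 0.05 s, during which the arm holds its last target. There are 200 camera calls.

### The job

The little jar-capping press is short of one of its two green springs. Take the loose green spring from the bench, thread it over the press's bare guide rod, keeping hold of it until it is right down, and leave it seated on the rod's round foot. Leave the blue and the red spring standing where they are.

Things in the scene. Friction and masses are not known exactly. Their poses are not given: they have to be found in the camera images.
- green_spring_mid (a point): Centre (half-way up, on the axis; z along it) of the loose green coil spring standing upright on the bench: 70 mm long, 38 mm outside and 28 mm inside diameter, 5 mm wire, flat ends, 0.11 kg, open right through, same either way up. So stiff that it keeps its shape when gripped by its sides or pressed. Should a coil catch on the rod's end, lift a little and turn it some degrees.
- bare_rod_seat (a point): Centre of the top face of the bare rod's round foot (56 mm diameter), 24 mm above the bench; z up along the rod. The fixed rod rises 78 mm from here: 16 mm diameter to 62 mm, then tapering to a 6 mm nose. A seated spring's centre is 35 mm above here. Grey press plate 110 x 240 mm; its other rod, 150 mm away, has a fixed green spring; a nest 26 mm above the bench lies between. Either rod may be bare.
- blue_spring_mid (a point): Centre (half-way up) of the blue spring, the same size as the green one (70 mm long, 38 mm outside diameter), standing on the bench; to be left alone. Its frame's z axis is the spring's own axis, upright at the start; yaw does not matter. 
- red_spring_mid (a point): Centre (half-way up) of the red spring, 48 mm long, 38 mm outside diameter, standing on the bench; to be left alone. Its frame's z axis is the spring's own axis, upright at the start; yaw does not matter. 

How it is judged:
By the outcome, as a careful person would: the job done as asked, in the order asked, and still so for the second after the job is handed in, with the robot touching nothing.
It also fails if it takes over 35 s, if anything falls off the work surface, if the arm or the gripper's body presses on something with over 40 N, if the wrist force passes 120 N, or if a joint passes its speed limit or range.

## Working session

There is one attempt and no reset: what is moved stays moved. The work goes in short steps, Python scripts to look and compute and a shell command to move; the robot and the scene stay as the last step left them, time stands still between calls to the robot, and variables do not carry over. Pictures are saved under pics/ and viewed, at most 10 in all, crops included, and the job is handed in when it is done.

```bash
mkdir -p pics
cat > h.py <<'E'
import numpy as np, cv2
from plant import bot, viewer
def ray(p,uv):
    f=p["frame"].shape[0]/2/np.tan(np.radians(p["fov_y"])/2)
    T=np.array(p["T"]); d=T[:3,:3]@np.array([(uv[0]-p["cx"])/f,(uv[1]-p["cy"])/f,1]); return T[:3,3],d
def onz(p,uv,z):
    o,d=ray(p,uv); return o+d*(z-o[2])/d[2]
def proj(p,X):
    f=p["frame"].shape[0]/2/np.tan(np.radians(p["fov_y"])/2)
    T=np.array(p["T"]); c=T[:3,:3].T@(np.array(X)-T[:3,3]); return np.array([p["cx"]+f*c[0]/c[2],p["cy"]+f*c[1]/c[2]])
def save(p,n): cv2.imwrite("pics/"+n+".png",p["frame"][:,:,::-1])
def meet(a,b):
    A=np.zeros((3,3));B=np.zeros(3)
    for o,d in (a,b):
        d=d/np.linalg.norm(d);M=np.eye(3)-np.outer(d,d);A+=M;B+=M@o
    return np.linalg.solve(A,B)
E
python3 - <<'E'
from h import *
np.set_printoptions(precision=1,suppress=True)
P={n:viewer.capture(n) for n in("side","top","wrist")}
for n,p in P.items():
    save(p,n+"0"); print(n,p["fov_y"],np.array(p["T"]).tolist())
names={"green_spring_mid":35,"bare_rod_seat":24,"blue_spring_mid":35,"red_spring_mid":24}
for t,z in names.items():
    R={}
    for n,p in P.items():
        for r in viewer.recognise(t,p)[:2]:
            print(t,n,round(r["score"],2),np.array(r["centre"]),onz(p,r["centre"],z)); R.setdefault(n,ray(p,r["centre"]))
    if "side" in R and "top" in R: print("  meet",meet(R["side"],R["top"]))
cv2.imwrite("pics/both.png",np.hstack([cv2.resize(P[n]["frame"],(400,300)) for n in("side","wrist")])[:,:,::-1])
E
```

```text
side 52.085784872794626 [[0.9961430955743473, -0.02569101201025153, 0.08389818258726425, 480.9869196824699], [-0.08506722080233961, -0.5171280945742159, 0.85167018366678, -676.4279971178856], [0.02150583838223526, -0.8555223583892649, -0.5173190439289348, 474.1128955854677], [0.0, 0.0, 0.0, 1.0]]
top 55.74165167436608 [[0.01169821877638827, -0.9857073997955138, 0.16805973243411726, 407.752448351624], [-0.9999303064551093, -0.01126423681291646, 0.0035354209952989453, -7.266871802888739], [-0.0015918260116053072, -0.16808937788388018, -0.9857704738591835, 858.5341599283822], [0.0, 0.0, 0.0, 1.0]]
wrist 60.439369156057495 [[0.2620710363990513, 0.9284790649852838, 0.26314520281543885, 66.57789726494069], [0.9650480759521682, -0.2518598552721244, -0.07244877088895793, 526.0070206687559], [-0.0009914543576624287, 0.27293449614578924, -0.9620321085243979, 384.58288964787033], [0.0, 0.0, 0.0, 1.0]]
green_spring_mid side 0.87 [241.4 149.4] [482.1 283.9  35. ]
green_spring_mid top 0.88 [137.1 235.4] [484.9 285.7  35. ]
  meet [483.5 285.8  34.3]
bare_rod_seat side 0.92 [271.1 255.4] [ 526.4 -115.    24. ]
bare_rod_seat top 0.63 [331.3 215.2] [ 533.7 -120.    24. ]
  meet [ 529.5 -119.5   28.2]
blue_spring_mid side 0.91 [229.7 195.5] [456.3  65.3  35. ]
blue_spring_mid top 0.71 [239.7 247.1] [463.1  71.7  35. ]
  meet [459.7  71.7  31.6]
red_spring_mid side 0.65 [296.9 193.6] [594.1  84.8  24. ]
red_spring_mid top 0.64 [228.8 180.7] [606.4 100.1  24. ]
  meet [602.3 101.1  15.7]
```

View pics/top0.png

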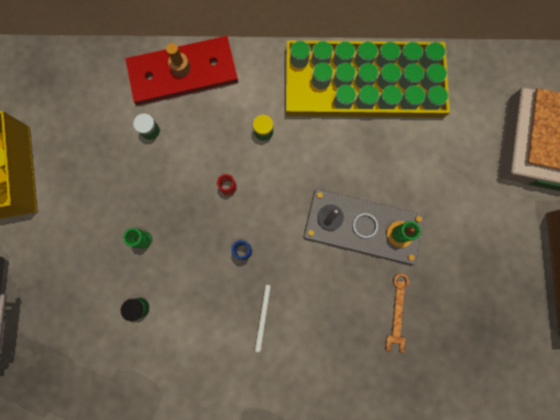

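View pics/side0.png

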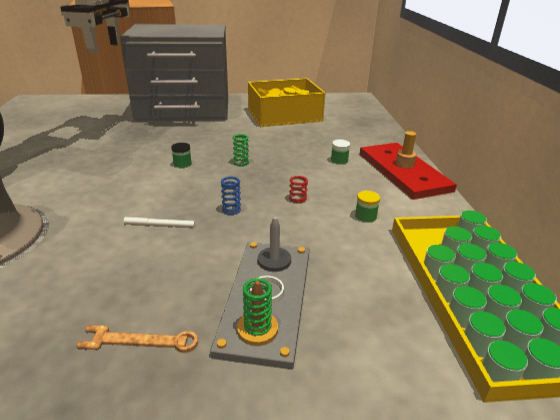

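Top view: the green spring is at (137,237), the bare rod's foot at (331,216), blue at (241,250) and red at (227,184). Side view: the green spring is at (241,149), and the bare rod's foot at (274,258) with its nose near (275,218). Next I'll refine the rod and spring axes.

Run:
```python
from h import *
np.set_printoptions(precision=3,suppress=True)
o=bot.get_obs(); print(o["time"],o["tool_pos"],o["tcp_rot"],o["grip_width"])
P={n:viewer.capture(n) for n in("side","top")}
tiles=[]
for n,p in P.items():
    for t,X,hs in(("green_spring_mid",(483.5,285.8),(0,70)),("bare_rod_seat",(529.5,-119.5),(24,102))):
        c=viewer.cut_out(t,p)
        if c:
            m=c[0]["pixels"]; ys,xs=np.nonzero(m); print(n,t,c[0]["score"],c[0]["centre"],xs.min(),xs.max(),ys.min(),ys.max(),m.sum())
        im=p["frame"][:,:,::-1].copy(); ce=proj(p,(*X,50)).astype(int)
        k=8; x0,y0=ce-[25,25]; cr=cv2.resize(im[y0:y0+50,x0:x0+50],None,fx=k,fy=k,interpolation=cv2.INTER_CUBIC)[:300] if False else cv2.resize(im[y0:y0+50,x0:x0+50],(300,300),interpolation=cv2.INTER_CUBIC)
        D=38 if t[0]=="g" else 56
        for z,r in ((hs[0],D/2),(hs[1],19 if t[0]=="g" else 3)):
            q=[((proj(p,(X[0]+r*np.cos(a),X[1]+r*np.sin(a),z))-[x0,y0]+.5)*6).astype(int) for a in np.linspace(0,6.28,40)]
            cv2.polylines(cr,[np.array(q)],True,(0,0,255) if z==hs[0] else (255,255,0),1)
        tiles.append(cr); print(n,t,"crop origin",x0,y0)
cv2.imwrite("pics/crops.png",np.vstack([np.hstack(tiles[:2]),np.hstack(tiles[2:])]))
```

```text
0.75 [137.907 506.577 226.753] [3.141 0.    2.876] 91.93616133172054
side green_spring_mid 0.67 [239.1, 146.1] 233 248 134 165 433
side green_spring_mid crop origin 216 118
side bare_rod_seat 0.84 [273.0, 253.6] 258 290 218 270 886
side bare_rod_seat crop origin 248 219
top green_spring_mid 0.56 [136.1, 236.2] 123 151 228 248 461
top green_spring_mid crop origin 109 210
top bare_rod_seat 0.92 [327.9, 216.8] 317 341 204 230 526
top bare_rod_seat crop origin 307 190
```

View pics/crops.png

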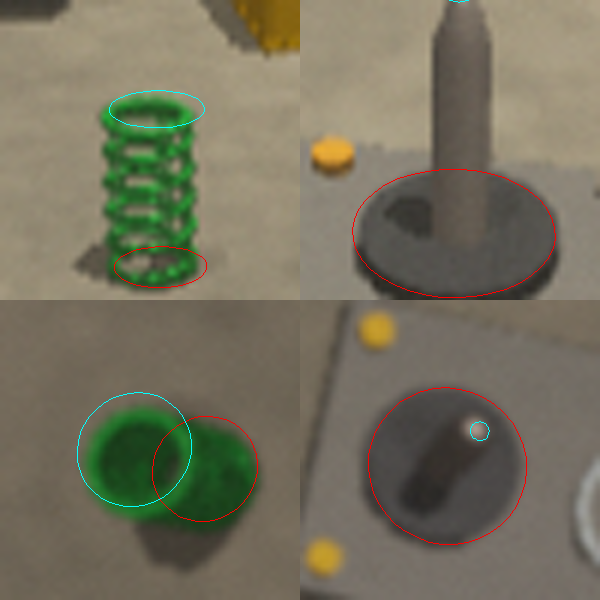

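The side overlay on the rod fits, so the rod is at about (530,-119). The spring overlay is off by about 1–2 px; corrected, the spring is at about (480,284.5). Moving above the spring.

```bash
python3 -m handwheel '-0.97 -0.31 0 0 0 0 1;-0.97 -0.31 0 0 0 0 1;-0.97 -0.31 0 0 0 0 1' && python3 -m handwheel '-0.97 -0.31 0.2 0 0 0 1;-0.97 -0.31 0.2 0 0 0 1;-0.97 -0.31 0.2 0 0 0 1' && python3 -m handwheel '-0.97 -0.31 0.2 0 0 0 1;-0.97 -0.31 0.2 0 0 0 1;-0.97 -0.31 0.2 0 0 0 1' && python3 -m handwheel '-0.97 -0.31 0.3 0 0 0 1;-0.97 -0.31 0.3 0 0 0 1;-0.97 -0.31 0.3 0 0 0 1;-0.97 -0.31 0.3 0 0 0 1;-0.97 -0.31 0.3 0 0 0 1'
python3 - <<'E'
from h import *
o=bot.get_obs(); print(o["time"],o["tool_pos"],o["tcp_rot"])
p=viewer.capture("wrist"); print(viewer.recognise("green_spring_mid",p)[:1])
im=p["frame"][:,:,::-1].copy()
for z,c in((0,(0,0,255)),(70,(255,255,0))):
    q=np.array([proj(p,(480+19*np.cos(a),284.5+19*np.sin(a),z)) for a in np.linspace(0,6.28,40)]).astype(int); cv2.polylines(im,[q],True,c,1)
cv2.imwrite("pics/w1.png",im)
E
```

```text
time: 1.3
tool_pos: [225.8, 449.4, 226.7]
tcp_rot: [-3.141, 0.002, 2.875]
contact_force: [1.0, 0.7, 0.5]
grip_width: 91.8
finger_force: 0.0
time: 1.55
tool_pos: [311.5, 393.5, 206.1]
tcp_rot: [-3.141, 0.001, 2.874]
contact_force: [0.4, -0.8, 0.3]
grip_width: 91.9
finger_force: 0.0
time: 1.8
tool_pos: [397.2, 337.9, 185.9]
tcp_rot: [-3.141, 0.001, 2.874]
contact_force: [-0.5, -0.1, 0.6]
grip_width: 91.7
finger_force: 0.0
time: 2.22
tool_pos: [480.1, 284.1, 156.0]
tcp_rot: [-3.141, -0.001, 2.873]
contact_force: [0.4, 0.0, -0.1]
grip_width: 92.0
finger_force: 0.0
2.2167 [480.14065457 284.13063131 156.0399203 ] [-3.14095741e+00 -1.30617066e-03  2.87326321e+00]
[{'centre': [282.6, 214.6], 'score': 0.87}]
```

View pics/w1.png

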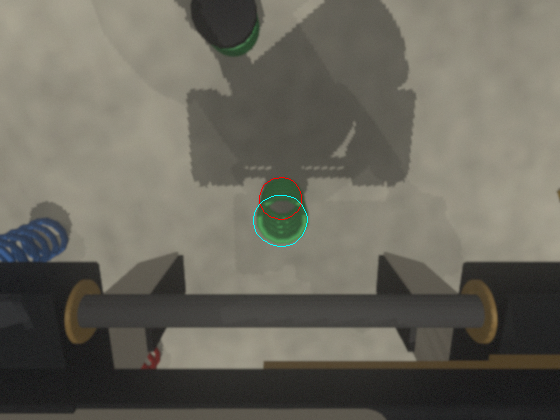

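The projected rings fall on the spring at (281,215), so the position is confirmed. Next: descend and grip with the grasp point at z≈52.

```bash
python3 -m handwheel '0 0 0.4 0 0 0 1;0 0 0.8 0 0 0 1;0 0 0.8 0 0 0 1' && python3 -m handwheel '0 0 0.2 0 0 0 1;0 0 0.43 0 0 0 1;0 0 0.43 0 0 0 1;0 0 0.43 0 0 0 1' && python3 -m handwheel '0 0 0 0 0 0 -1;0 0 0 0 0 0 -1;0 0 0 0 0 0 -1;0 0 0 0 0 0 -1;0 0 0 0 0 0 -1;0 0 0 0 0 0 -1;0 0 0 0 0 0 -1;0 0 0 0 0 0 -1'
```

```text
time: 2.57
tool_pos: [474.5, 284.3, 71.0]
tcp_rot: [-3.135, -0.009, 2.878]
contact_force: [-1.8, -0.3, -1.0]
grip_width: 91.9
finger_force: 0.0
time: 2.9
tool_pos: [479.2, 285.7, 34.9]
tcp_rot: [-3.141, -0.001, 2.877]
contact_force: [0.9, -0.8, 0.2]
grip_width: 91.9
finger_force: 0.0
time: 3.57
tool_pos: [479.7, 285.0, 33.7]
tcp_rot: [3.142, -0.0, 2.876]
contact_force: [-0.4, 0.2, -1.0]
grip_width: 43.0
finger_force: 0.0
```

```bash
python3 -m handwheel '0 0 0 0 0 0 -1;0 0 0 0 0 0 -1;0 0 0 0 0 0 -1;0 0 0 0 0 0 -1;0 0 0 0 0 0 -1;0 0 0 0 0 0 -1' && python3 -m handwheel '0 0 -0.2 0 0 0 -1;0 0 -0.5 0 0 0 -1;0 0 -0.8 0 0 0 -1;0 0 -0.8 0 0 0 -1' && python3 -m handwheel '0 0 -0.3 0 0 0 -1;0 0 -0.6 0 0 0 -1;0 0 -0.6 0 0 0 -1;0 0 -0.6 0 0 0 -1'
```

```text
time: 4.07
tool_pos: [479.7, 285.0, 33.7]
tcp_rot: [3.142, -0.0, 2.876]
contact_force: [-0.8, 0.4, -0.8]
grip_width: 36.3
finger_force: 30.0
time: 4.4
tool_pos: [482.6, 286.3, 119.2]
tcp_rot: [3.136, 0.008, 2.876]
contact_force: [1.0, 0.4, 0.2]
grip_width: 36.1
finger_force: 30.0
time: 4.73
tool_pos: [480.3, 285.3, 174.8]
tcp_rot: [3.14, 0.002, 2.876]
contact_force: [-0.9, 0.8, -1.5]
grip_width: 36.0
finger_force: 30.0
```

```bash
python3 -m handwheel '-0.13 -0.31 0 0 0 0 -1;-0.26 -0.63 0 0 0 0 -1;-0.385 -0.943 0 0 0 0 -1' && python3 -m handwheel '-0.13 -0.31 0 0 0 0 -1;-0.26 -0.63 0 0 0 0 -1;-0.385 -0.943 0 0 0 0 -1'  && python3 -m handwheel '-0.13 -0.31 0 0 0 0 -1;-0.26 -0.63 0 0 0 0 -1;-0.385 -0.943 0 0 0 0 -1'  && python3 -m handwheel '-0.13 -0.31 0 0 0 0 -1;-0.26 -0.63 0 0 0 0 -1;-0.385 -0.943 0 0 0 0 -1;-0.385 -0.943 0 0 0 0 -1;-0.385 -0.943 0 0 0 0 -1;-0.385 -0.943 0 0 0 0 -1'
python3 - <<'E'
from h import *
o=bot.get_obs(); print(o["time"],o["tool_pos"],o["tcp_rot"]); t=o["tool_pos"]
ims=[]
for n in("side","wrist"):
    p=viewer.capture(n); im=p["frame"][:,:,::-1].copy()
    L=[((530,-119),102,3,(0,0,255)),((530,-119),24,28,(0,0,255)),(t[:2],t[2]-33.5,19,(255,255,0)),(t[:2],t[2]+36.5,19,(255,255,0))]
    for X,z,r,c in L:
        q=np.array([proj(p,(X[0]+r*np.cos(a),X[1]+r*np.sin(a),z)) for a in np.linspace(0,6.28,40)]).astype(int); cv2.polylines(im,[q],True,c,1)
    if n=="side": im=cv2.resize(im[140:290,200:350],(400,400),interpolation=cv2.INTER_CUBIC)
    else: im=cv2.resize(im[120:420,130:430],(400,400),interpolation=cv2.INTER_CUBIC)
    ims.append(im)
cv2.imwrite("pics/c2.png",np.hstack(ims))
E
```

```text
time: 4.98
tool_pos: [490.9, 182.9, 171.6]
tcp_rot: [-3.14, -0.003, 2.878]
contact_force: [0.3, 0.3, -0.4]
grip_width: 36.0
finger_force: 30.0
time: 5.23
tool_pos: [503.3, 81.2, 171.8]
tcp_rot: [-3.141, -0.003, 2.876]
contact_force: [1.2, -0.4, -1.1]
grip_width: 36.0
finger_force: 30.0
time: 5.48
tool_pos: [515.7, -19.8, 171.8]
tcp_rot: [-3.141, -0.003, 2.876]
contact_force: [1.1, 0.1, -0.9]
grip_width: 36.1
finger_force: 30.0
time: 5.98
tool_pos: [528.3, -118.8, 172.1]
tcp_rot: [3.141, -0.003, 2.875]
contact_force: [-0.5, -0.1, -1.3]
grip_width: 36.4
finger_force: 30.0
5.9833 [ 528.26757587 -118.7871744   172.11180577] [ 3.14075275 -0.00323946  2.87512065]
```

View pics/c2.png

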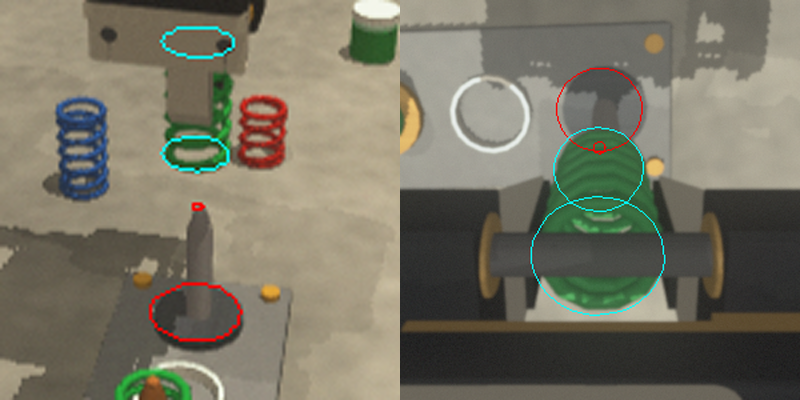

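Side crop: the spring is above the rod, with the nose at (200,208). Wrist crop: the foot centre is about (605,108), a few px right of my estimate, which is about 1.5 mm toward +y. I'll trim for that and descend partway.

```bash
python3 -m handwheel '-0.017 0.015 0 0 0 0 -1;-0.017 0.015 0.1 0 0 0 -1;-0.017 0.015 0.2 0 0 0 -1;-0.017 0.015 0.3 0 0 0 -1;-0.017 0.015 0.4 0 0 0 -1;-0.017 0.015 0.5 0 0 0 -1;-0.017 0.015 0.5 0 0 0 -1;-0.017 0.015 0.5 0 0 0 -1'
python3 - <<'E'
from h import *
o=bot.get_obs(); print(o["time"],o["tool_pos"],o["contact_force"]); t=o["tool_pos"]
ims=[]
for n in("side","wrist"):
    p=viewer.capture(n); im=p["frame"][:,:,::-1].copy()
    for X,z,r,c in [((530.5,-117.5),24,28,(0,0,255)),(t[:2],t[2]-33.7,19,(255,255,0))]:
        q=np.array([proj(p,(X[0]+r*np.cos(a),X[1]+r*np.sin(a),z)) for a in np.linspace(0,6.28,40)]).astype(int); cv2.polylines(im,[q],True,c,1)
    im=cv2.resize(im[180:300,210:330] if n=="side" else im[120:370,150:400],(400,400),interpolation=cv2.INTER_CUBIC)
    ims.append(im)
cv2.imwrite("pics/c3.png",np.hstack(ims))
E
```

```text
time: 6.75
tool_pos: [530.8, -118.3, 122.8]
tcp_rot: [3.141, -0.002, 2.876]
contact_force: [-0.6, 0.5, -0.2]
grip_width: 35.7
finger_force: 30.0
6.75 [ 530.79915934 -118.27672968  122.78980567] [-0.64165655  0.52090235 -0.20203017]
```

View pics/c3.png

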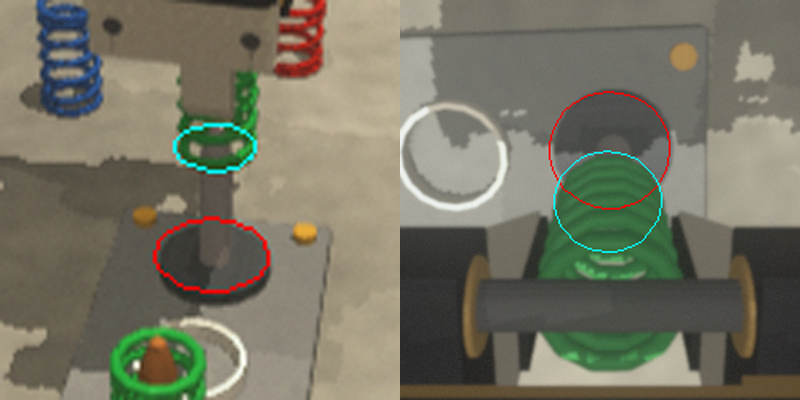

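The spring is threaded: in the side crop the rod at (216,200) sits inside the spring's lower ring at (217,148). In the wrist crop the rod at (615,145) is about 2–3 mm to +tool-y of the ring centre at (609,200). Trimming and descending.

```bash
python3 -m handwheel '0 0.022 0 0 0 0 -1;0 0.022 0.1 0 0 0 -1;0 0.022 0.2 0 0 0 -1;0 0.022 0.3 0 0 0 -1;0 0.022 0.4 0 0 0 -1;0 0.022 0.5 0 0 0 -1;0 0.022 0.57 0 0 0 -1;0 0.022 0.57 0 0 0 -1' && python3 -m handwheel '0 0 0.03 0 0 0 -1;0 0 0.05 0 0 0 -1;0 0 0.05 0 0 0 -1'
```

```text
time: 7.52
tool_pos: [530.7, -115.9, 64.6]
tcp_rot: [3.141, -0.004, 2.876]
contact_force: [0.1, -0.1, -1.3]
grip_width: 36.2
finger_force: 30.0
time: 7.77
tool_pos: [531.9, -116.3, 61.6]
tcp_rot: [3.142, 0.0, 2.876]
contact_force: [-0.5, 0.3, -0.5]
grip_width: 36.1
finger_force: 30.0
```

```bash
python3 -m handwheel '0 0 0.01 0 0 0 -1;0 0 0.02 0 0 0 -1;0 0 0.02 0 0 0 -1;0 0 0.02 0 0 0 -1' && python3 -m handwheel '0 0 0.01 0 0 0 -1;0 0 0.01 0 0 0 -1;0 0 0.01 0 0 0 -1'
```

```text
time: 8.1
tool_pos: [531.9, -116.3, 59.8]
tcp_rot: [3.142, 0.0, 2.876]
contact_force: [0.5, -0.7, -1.3]
grip_width: 36.1
finger_force: 30.0
time: 8.35
tool_pos: [531.8, -116.2, 58.7]
tcp_rot: [3.141, -0.0, 2.876]
contact_force: [-0.4, -0.4, -1.4]
grip_width: 36.2
finger_force: 30.0
```

```bash
python3 -m handwheel '0 0 0.01 0 0 0 -1;0 0 0.01 0 0 0 -1;0 0 0.01 0 0 0 -1' && python3 -m handwheel '0 0 0.005 0 0 0 -1;0 0 0.005 0 0 0 -1;0 0 0.005 0 0 0 -1'
```

```text
time: 8.6
tool_pos: [531.8, -116.2, 57.7]
tcp_rot: [3.141, 0.0, 2.876]
contact_force: [-0.3, -0.3, 0.2]
grip_width: 36.1
finger_force: 30.0
time: 8.85
tool_pos: [532.0, -116.3, 57.6]
tcp_rot: [3.142, 0.001, 2.876]
contact_force: [-1.2, 1.1, 4.4]
grip_width: 36.5
finger_force: 30.0
```

Contact came at exactly the expected height (57.6). Release, then lift clear.

```bash
python3 -m handwheel '0 0 0 0 0 0 1;0 0 0 0 0 0 1;0 0 0 0 0 0 1;0 0 0 0 0 0 1;0 0 0 0 0 0 1;0 0 0 0 0 0 1;0 0 0 0 0 0 1;0 0 0 0 0 0 1' && python3 -m handwheel '0 0 -0.1 0 0 0 1;0 0 -0.3 0 0 0 1;0 0 -0.6 0 0 0 1;0 0 -0.9 0 0 0 1;0 0 -0.9 0 0 0 1' && python3 -m handwheel '0 0 -0.4 0 0 0 1;0 0 -0.8 0 0 0 1;0 0 -0.8 0 0 0 1;0 0 -0.8 0 0 0 1'
python3 - <<'E'
from h import *
P=[viewer.capture(n) for n in("side","top")]
cv2.imwrite("pics/fin.png",np.hstack([cv2.resize(p["frame"][130:340,170:380] if i==0 else p["frame"][130:300,200:430],(400,400),interpolation=cv2.INTER_CUBIC) for i,p in enumerate(P)])[:,:,::-1])
E
```

```text
time: 9.52
tool_pos: [531.8, -116.2, 57.2]
tcp_rot: [3.142, -0.0, 2.876]
contact_force: [-0.5, 0.5, 0.5]
grip_width: 84.9
finger_force: 0.0
time: 9.93
tool_pos: [534.9, -117.3, 153.8]
tcp_rot: [-3.141, 0.011, 2.876]
contact_force: [1.4, -0.0, 0.7]
grip_width: 91.9
finger_force: 0.0
time: 10.27
tool_pos: [533.0, -116.6, 230.2]
tcp_rot: [-3.141, 0.006, 2.876]
contact_force: [-0.0, 0.2, -0.3]
grip_width: 91.5
finger_force: 0.0
```

View pics/fin.png

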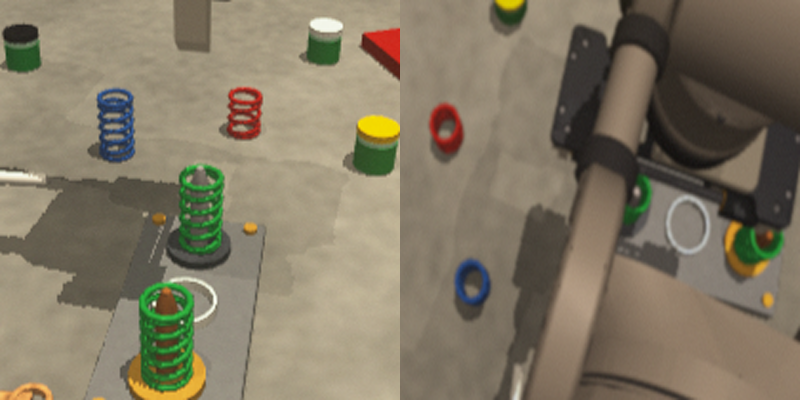

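The side crop shows the green spring seated upright on the bare rod's foot at (200,245), with the nose showing at its top (200,172). Blue (116,125) and red (245,113) still stand in place. Handing in.

```bash
python3 -c "
from plant import bot
print(bot.close_job())"
```

```text
the job is handed in; nothing more can be done
None
```

The loose green spring is threaded over the bare rod and seated on its foot, held until it touched down; blue and red still stand where they were, and the job was handed in at about 10.4 s (no verdict was returned).

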